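Close the flux jar

TASK

The soldering is done: put the black lid back on the flux jar so the paste does not dry out. Set it squarely on the mouth and, keeping it lightly pressed down, turn it backward (anticlockwise from above) until you feel it drop off the start of the thread, then screw it forward until it is fully home and snug, without overtightening it, and let go. Press gently, the jar is glass, and leave the other things on the bench where they are.

Things in the scene. Friction and masses are not known exactly. Their poses are not given: they have to be found in the camera images.
- lid_center (a point): Black screw lid, loose on the bench, open side down: 57 mm across its 16 upright grip facets (opposite ones parallel), 20 mm high, about 50 g. The point is its centre, 10 mm above its lower edge; z is its axis. Skirt 2 mm thick, 53 mm wide inside; the top panel's underside is 17.5 mm above the lower edge.
- lid_edge (a point): Centre of the lid's lower edge. Just inside it, every 90 degrees, a lug 5 mm long and 2.2 mm high stands in from the skirt to 22.5 mm from the axis, its middle 2.5 mm above the edge. One lug lies along x. The lugs run on the jar's thread.
- jar_mouth (a point): Centre of the open glass jar's mouth at the top of its lip, 78 mm above the bench; z is the jar's axis. The lip tapers slightly; neck 42 mm across, body 66 mm, its shoulder 45 to 52 mm above the bench. The lid is fully home when its panel sits on the lip: lid centre 7.5 mm below this point.
- thread_top (a point): On the jar's axis, 7 mm below the lip: height of the thread's starts. Right-hand thread (clockwise from above tightens), four ridges 90 degrees apart, 2.2 mm thick, 50 mm over all, each 100 degrees long and falling 3.8 mm per rad clockwise from a blunt start. Where round the mouth they start differs every time; this point's axes do not tell.
- thread_foot (a point): On the axis, 14 mm below the lip. Set on the mouth, the lid's centre is 4 mm below to 2 mm above the lip. Turned backward it climbs 3.8 mm per rad to the upper height, at most 100 degrees away, and falls 5 to 6 mm off the start. Forward from there it sinks 3.8 mm per rad with 1.5 mm of up-down play, its panel reaching the lip early, and binds snug 80 to 95 degrees from the drop.
- holder (a point): Middle of the holder's underside, on the bench: 110 mm square steel plate 8 mm thick, bolted down, with a cup 84 mm across and 34 mm high, lined with rubber, in which the jar stands upright.
- jar (a joint): Twist of the jar in its rubber lining (rad): 0 at rest, positive clockwise from above (tightening). The rubber is a spring of 4 N m per rad: value times 4 is the torque on the jar. A light backward drag shows about -0.005 to -0.05; snug is above 0.05 (0.2 N m); 0.2 either way (0.8 N m) is too much.
- brush_mid (a point): Bystander: flux brush, 140 mm long, 11 mm thick, wooden handle and brass ferrule, lying about 115 mm from the jar on the robot's side. The point is its middle, on the bench.
- bangle_mid (a point): Bystander: dark steel ring 45 mm across, 6 mm high, lying about 95 mm beyond the lid. The point is its centre, on the bench.
- tweezers_mid (a point): Bystander: steel tweezers, 130 mm long, 8 mm high, lying about 115 mm from the lid on the robot's side. The point is their middle, on the bench.
- hammer_mid (a point): Bystander: small hammer, 220 mm long, lying on the bench to the left. The point is its middle, on the bench.
- charcoal_mid (a point): Bystander: black charcoal block, 70 by 110 by 28 mm, lying to the right. The point is the centre of its underside.
- borax_mid (a point): Bystander: closed small jar, 48 mm across, 85 mm high, standing far ahead in the middle. The point is the centre of its underside.
- file_mid (a point): Bystander: needle file with a wooden handle, 160 mm long, lying far left. The point is its middle, on the bench.
There are look-alikes about, which are no part of the job. Of the things shaped like the part that bears jar_mouth, the grey one is meant. Of the things that look like the part that bears lid_center, take the one that is farthest to the robot's right at the start.

How it is judged:
By the outcome, as a careful person would: the job done as asked, in the order asked, and still so for the second after the job is handed in, with the robot touching nothing.
It also fails if it takes over 67 s, if anything falls off the work surface, if the arm or the gripper's body presses on something with over 40 N, if the wrist force passes 120 N, or if a joint passes its speed limit or range.

ROBOT

A 6-joint arm with a two-finger parallel gripper is mounted at the origin on the work surface. World frame = base frame: x ahead of the robot, y to its left, z up, the work surface at z = 0. Lengths are in m, angles in rad, forces in N, time in s.
With the tool pointing down it reaches from about 0.325 to 0.9 m from the base axis. Payload 6.1 kg.
Tool frame: the origin (TCP) lies midway between the tips of the shut fingers; the grasp point (between the pads) lies 19 mm behind it (manip.grasp_offset is the distance from the TCP to the grasp point, in m); z points along the fingers, y is the direction in which the jaws open and shut (so a half turn about z gives the same grasp; the last joint's range is limited). The gripper opens to 87 mm and grips with 3 to 60 N. Pads are 19 mm wide; open, the fingers measure 117 mm over their backs; the gripper's body (75 mm by 190 mm) begins 51 mm behind the grasp point.
Start: joints at [-0.126, 0.22, 1.526, -0, 1.395, -0.126], TCP at [0.625, -0, 0.223] pointing down, gripper open.
Joint ranges: [-2.98, 2.98], [-0.91, 2.08], [0.09, 2.57], [-1.24, 4.39], [0.2, 2.65], [-2.68, 2.68]. Speed limits (rad/s): [2.57, 2.57, 3.01, 3.14, 3.14, 3.14].

INTERFACE

Orientations are given as a unit quaternion [w, x, y, z].
In Python, from cell import sensors, viewer, finish_job, finder, manip gives the robot as it stands. The module is installed in compiled form; this text tells all that it offers.
- The arm moves only by the tool drive_tool, never from a script. Its argument "increments" is one flat list of numbers, 7 for each row, row after row: the shift along the world's x, y, z in m, then the turn, a rotation vector about the world's x, y, z in degrees, then the opening, from 0 (shut) to 1 (fully open). In form: [x, y, z, rx, ry, rz, claw, x, y, z, rx, ry, rz, claw, ...]. A call has 1 to 20 rows; each row shifts and turns the commanded pose from where the row before left it; what a row does not reach is not made up. A row lasts 1/8 s, in which the tool goes at most 62.5 mm and 10.7 degrees, less where a joint would pass 70% of its speed; a pose out of reach is approached as far as the arm can. A call with a gripper value outside its range is refused whole. The fingers move at their own pace and stop on an object; the grip force is fixed at half the most. Time passes only in rows, so rows that do not move let the fingers close. It gives the time, the measured TCP pose, the force and the opening at its end, in the units of the state.
- sensors.get_state(): the state, without advancing time (a new reading comes with each control period).
- viewer.camera(name): name is "scene" or "side" or "wrist"; returns the picture (420x560x3 uint8, red, green, blue); there is no depth.
- viewer.camera_info(name): a dict with "K" (3x3 intrinsics, pixels), "rvec" (rotation vector, rad) and "tvec" (3), from world to camera coordinates, as OpenCV has them. Camera axes: x right, y down, z forward; pixel columns grow to the right and rows downward; lengths in m; the calibration is good to about 2 mm. The wrist camera is an equidistant fisheye: a pixel r from the principal point sees the ray r / f radians off the axis. A picture is of the moment at which its call begins: read the wrist's pose just before it. camera_info takes no time and is no camera call; for the wrist camera it gives the pose at the moment of the call.
- finish_job(): hands the job in, once; it reports no verdict.
Trained networks look in the newest picture that a camera, given by its name, has taken for a name from the list of things; names that differ only in an ending like _2 or _b are one class to them, and where a whole thing is asked for, a point or a joint stands for the part that bears it (a point fixed in the world has none). Each returns a list of dicts, best first, with "conf" (0 to 1); they miss things now and then, are a little off and sometimes report something else, mostly with a low value. They report only what shows in the picture. A call takes as long as a camera call. They do not tell look-alikes from the thing itself.
- finder.find_in(query, camera): "location" ([column, row] as shares, 0 to 1, of the picture: columns of its width, rows of its height, amid what is visible of it).
The state is a dict: "t": time; "joint_pos": joint angles; "joint_vel": joint speeds; "tau": joint torques, N m; "tool_pos": TCP position; "tcp_rot": TCP orientation; "contact_force": force on the tool from outside, world axes, zero at the start; "wrist_torque": the same for the moment, N m; "grip_width": finger opening in m.
Only numpy, scipy, OpenCV 4.12 (cv2) and the standard library are available. Lean on these libraries where they do the work, as an engineer would, in place of code of your own. Each camera call takes 0.05 s, during which the arm holds its last target. There are 200 camera calls.

## Working session

There is one attempt and no reset: what is moved stays moved. The work goes in short steps, Python scripts to look and compute and a tool call to move; the robot and the scene stay as the last step left them, time stands still between calls to the robot, and variables do not carry over. Pictures are saved under pics/ and viewed, about 8 in all and at most 12, crops included, and the job is handed in when it is done.

Besides the shell and the picture viewer there is one more tool, called after "Call:" in YAML: its name, and indented under it one key for each argument. drive_tool: Moves the arm, as the interface text tells. Its arguments: {"type":"object","properties":{"increments":{"type":"array","items":{"type":"number"}}},"required":["increments"]}

```bash
mkdir -p pics; cat > h.py <<'E'
import numpy as np, cv2
from cell import sensors, viewer, finish_job, finder, manip
def save(cam,name,crop=None,scale=1):
    im=viewer.camera(cam)
    o=im[...,::-1]
    if crop: o=o[crop[1]:crop[3],crop[0]:crop[2]]
    if scale!=1: o=cv2.resize(o,None,fx=scale,fy=scale,interpolation=cv2.INTER_CUBIC)
    cv2.imwrite('pics/'+name+'.png',o); return im
def ray(cam,px,info=None):
    i=info or viewer.camera_info(cam); K=np.array(i['K'],float)
    R=cv2.Rodrigues(np.array(i['rvec'],float))[0]; t=np.array(i['tvec'],float).ravel()
    x=(px[0]-K[0,2])/K[0,0]; y=(px[1]-K[1,2])/K[1,1]
    if cam=='wrist':
        r=np.hypot(x,y); d=np.array([x/r*np.sin(r),y/r*np.sin(r),np.cos(r)]) if r>1e-9 else np.array([0,0,1.])
    else: d=np.array([x,y,1.])
    return -R.T@t, R.T@d
def onz(cam,px,z,info=None):
    c,d=ray(cam,px,info); return c+d*(z-c[2])/d[2]
def proj(cam,p,info=None):
    i=info or viewer.camera_info(cam); K=np.array(i['K'],float)
    R=cv2.Rodrigues(np.array(i['rvec'],float))[0]; t=np.array(i['tvec'],float).ravel()
    q=R@np.array(p,float)+t
    if cam=='wrist':
        r=np.hypot(q[0],q[1]); th=np.arctan2(r,q[2]); u=q[:2]/max(r,1e-9)*th
    else: u=q[:2]/q[2]
    return np.array([K[0,0]*u[0]+K[0,2],K[1,1]*u[1]+K[1,2]])
E
python3 - <<'E'
from h import *
ims=[]
for c in ('scene','wrist'):
    info=viewer.camera_info(c); 
    im=save(c,c+'0')
    C,_=ray(c,(280,210),info); print(c,'cam',C.round(3), np.array(info['K']).round(0).tolist())
    for q,z in (('lid_center',.01),('jar_mouth',.078)):
        for d in finder.find_in(q,c)[:5]:
            px=np.array(d['location'])*[560,420]; print(c,q,round(d['conf'],2),px.round(0),onz(c,px,z,info).round(3))
print(sensors.get_state()['t'])
E
```

```text
scene cam [0.939 0.618 0.824] [[429.0, 0.0, 279.0], [0.0, 429.0, 210.0], [0.0, 0.0, 1.0]]
scene lid_center 0.82 [335. 216.] [0.405 0.026 0.01 ]
scene lid_center 0.79 [254. 197.] [ 0.545 -0.158  0.01 ]
scene jar_mouth 0.87 [279. 231.] [0.587 0.041 0.078]
scene jar_mouth 0.65 [333. 287.] [0.579 0.236 0.078]
wrist cam [0.624 0.082 0.383] [[325.0, 0.0, 274.0], [0.0, 325.0, 210.0], [0.0, 0.0, 1.0]]
wrist lid_center 0.7 [213. 284.] [ 0.543 -0.136  0.01 ]
wrist lid_center 0.65 [103. 169.] [0.406 0.022 0.01 ]
wrist jar_mouth 0.86 [208. 189.] [0.559 0.01  0.078]
0.3
```

View pics/scene0.png

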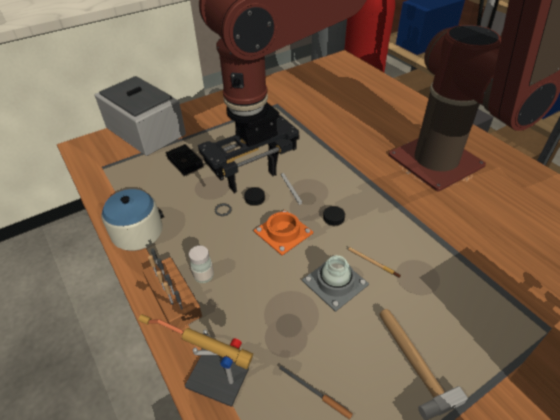

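View pics/wrist0.png

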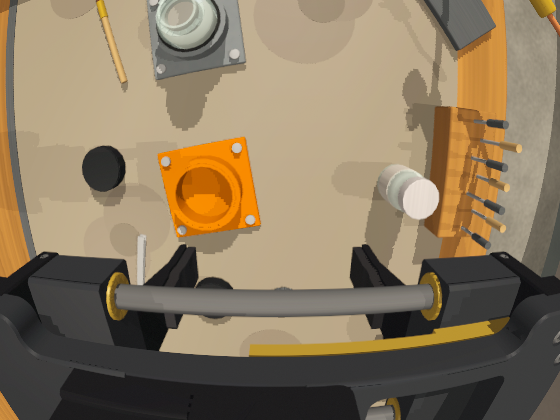

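Lid candidates in the scene picture are (254,197), at y≈-0.158, and (335,216), at y≈+0.026. There are jar and holder pairs at (337,268) in the grey holder and (283,228) in orange. I choose the lid at (254,197), which is farthest right with the bangle beyond it and the tweezers nearer, and the jar in the grey holder at (337,268). Next I'll move the wrist camera over the lid for a close crop.

Call:
drive_tool:
  increments: [-0.013, -0.04, -0.015, 0, 0, 0, 1, -0.013, -0.04, -0.015, 0, 0, 0, 1, -0.013, -0.04, -0.015, 0, 0, 0, 1, -0.013, -0.04, -0.015, 0, 0, 0, 1, -0.014, -0.04, -0.015, 0, 0, 0, 1, -0.014, -0.035, -0.015, 0, 0, 0, 1, 0, 0, 0, 0, 0, 0, 1, 0, 0, 0, 0, 0, 0, 1]

```text
t: 1.3
tool_pos: [0.5453, -0.2347, 0.1328]
tcp_rot: [0.0, 0.707, 0.707, 0.0]
contact_force: [0.6, -0.7, 0.5]
grip_width: 0.0871
```

```bash
python3 - <<'E'
from h import *
s=sensors.get_state(); info=viewer.camera_info('wrist'); im=save('wrist','wrist1')
print(s['t'],s['tool_pos'],s['tcp_rot'],s['grip_width'],s['joint_pos'])
print('cam',ray('wrist',(280,210),info)[0].round(3))
for q,z in (('lid_center',.01),('bangle_mid',0),('tweezers_mid',0)):
    for d in finder.find_in(q,'wrist')[:3]:
        px=np.array(d['location'])*[560,420]; print(q,round(d['conf'],2),px.round(0),onz('wrist',px,z,info).round(4))
p=np.array([.545,-.15,.01]); u=proj('wrist',p,info); print(u)
a=np.clip(u-60,0,None).astype(int); cr=im[a[1]:a[1]+130,a[0]:a[0]+130,::-1]
big=cv2.resize(cr,None,fx=5,fy=5,interpolation=cv2.INTER_CUBIC); big=cv2.convertScaleAbs(big,alpha=1.6,beta=25)
for k in range(0,130,26): cv2.putText(big,str(a[0]+k),(k*5,12),0,.4,(0,0,255)); cv2.putText(big,str(a[1]+k),(0,k*5+12),0,.4,(0,0,255))
cv2.imwrite('pics/lidcrop.png',big[:600])
E
```

```text
1.3 [ 0.54525968 -0.2347227   0.13279018] [6.86382039e-06 7.07270178e-01 7.06943292e-01 2.79109951e-04] 0.0870620496747152 [-5.39609849e-01  2.24779297e-01  1.69574541e+00  5.72769795e-04
  1.22091874e+00 -5.39343858e-01]
cam [ 0.544 -0.152  0.294]
lid_center 0.88 [269. 119.] [ 0.541  -0.1578  0.01  ]
lid_center 0.38 [349. 329.] [ 0.6286 -0.3787  0.01  ]
bangle_mid 0.83 [355. 129.] [ 0.6187 -0.1654  0.    ]
tweezers_mid 0.57 [155.  97.] [ 0.4344 -0.1332  0.    ]
[274.06668792 110.150578  ]
```

View pics/lidcrop.png

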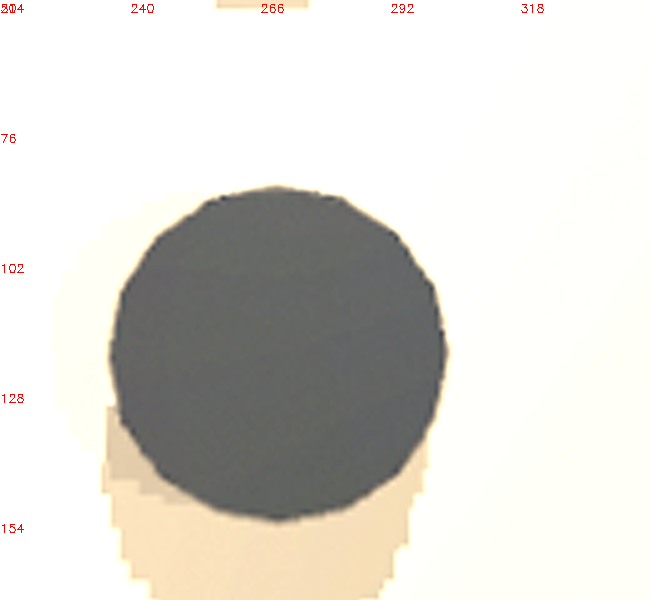

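The crop shows the lid as a dark 16-gon centred at about (269,120), with vertices nearly on the image axes, so the facets sit about 11° off. I'll fit its centre and facet phase on the z=20 mm plane and check the tweezers' clearance.

```bash
python3 - <<'E'
from h import *
info=viewer.camera_info('wrist'); im=cv2.imread('pics/wrist1.png')
g=cv2.cvtColor(im,cv2.COLOR_BGR2GRAY)
m=(g<70).astype(np.uint8); n,l=cv2.connectedComponents(m); m=(l==l[120,269]).astype(np.uint8)
c=max(cv2.findContours(m,0,cv2.CHAIN_APPROX_NONE)[0],key=cv2.contourArea)[:,0].astype(float)
P=np.array([onz('wrist',p,.02,info)[:2] for p in c])
(cx,cy),r=cv2.minEnclosingCircle((P*1000).astype(np.float32)); 
hull=cv2.convexHull((P*1e4).astype(np.float32)); M=cv2.moments(hull); C=np.array([M['m10'],M['m01']])/M['m00']/1e4
d=P-C; th=np.arctan2(d[:,1],d[:,0]); rr=np.hypot(*d.T)
print('centre',C,cx,cy,r,'r',rr.mean(),rr.min(),rr.max())
tt=np.linspace(-np.pi,np.pi,720,endpoint=False); o=np.argsort(th); ri=np.interp(tt,th[o],rr[o],period=2*np.pi)
F=np.mean(ri*np.exp(-16j*tt)); print('amp',2*abs(F),'vertex angle deg mod 22.5',np.degrees(-np.angle(F.conj())*-1)/-16%22.5, 'facet',(np.degrees(-np.angle(F))/16+11.25)%22.5)
si=viewer.camera_info('scene')
for p in ((283,177),(299,203),(223,209),(337,264),(254,194)): print(p,onz('scene',p,.02 if p[0]==254 else 0.078 if p[0]==337 else 0.004,si).round(3))
E
```

```text
centre [ 0.54124518 -0.15834636] 541.1592407226562 -158.34388732910156 28.369665145874023 r 0.027604383970559695 0.026789809181768844 0.028447676531999165
amp 0.00020722203180523026 vertex angle deg mod 22.5 21.816671825467935 facet 11.933328174532063
(283, 177) [ 0.429 -0.189  0.004]
(299, 203) [ 0.452 -0.073  0.004]
(223, 209) [ 0.637 -0.168  0.004]
(337, 264) [0.535 0.192 0.078]
(254, 194) [ 0.544 -0.157  0.02 ]
```

Call:
drive_tool:
  increments: [-0.001, 0.0191, -0.015, 0, 0, 8.6, 0.9, -0.001, 0.0191, -0.015, 0, 0, 8.6, 0.9, -0.001, 0.0191, -0.015, 0, 0, 8.6, 0.9, -0.001, 0.0194, -0.015, 0, 0, 8.6, 0.9, 0, 0, -0.025, 0, 0, 0, 0.9, 0, 0, -0.02, 0, 0, 0, 0.9, 0, 0, -0.015, 0, 0, 0, 0.9, 0, 0, -0.0093, 0, 0, 0, 0.9, 0, 0, 0, 0, 0, 0, 0.9]

```text
t: 2.62
tool_pos: [0.5406, -0.1583, 0.0026]
tcp_rot: [-0.001, 0.467, 0.884, -0.0]
contact_force: [0.5, 0.2, -0.1]
grip_width: 0.0779
```

Call:
drive_tool:
  increments: [0, 0, 0, 0, 0, 0, 0.6, 0, 0, 0, 0, 0, 0, 0, 0, 0, 0, 0, 0, 0, 0, 0, 0, 0, 0, 0, 0, 0, 0, 0, 0, 0, 0, 0, 0, 0, 0, 0, 0, 0, 0, 0]

```text
t: 3.38
tool_pos: [0.5414, -0.1585, 0.0038]
tcp_rot: [0.0, 0.466, 0.885, -0.0]
contact_force: [-0.8, 1.3, 5.3]
grip_width: 0.0566
```

Call:
drive_tool:
  increments: [0, 0, 0.01, 0, 0, 0, 0, 0, 0, 0.03, 0, 0, 0, 0, 0, 0, 0.04, 0, 0, 0, 0, 0, 0.02, 0.04, 0, 0, 0, 0, 0.006, 0.04, 0.04, 0, 0, 0, 0, 0.006, 0.04, 0, 0, 0, 0, 0, 0.006, 0.04, 0, 0, 0, 0, 0, 0.006, 0.04, 0, 0, 0, 0, 0, 0.006, 0.04, 0, 0, 0, 0, 0, 0.006, 0.04, 0, 0, 0, 0, 0, 0.003, 0.02, 0, 0, 0, 0, 0, 0, 0, 0, 0, 0, 0, 0, 0, 0, 0, 0, 0, 0, 0]

```text
t: 5.0
tool_pos: [0.5798, 0.1208, 0.163]
tcp_rot: [-0.0, 0.467, 0.885, -0.0]
contact_force: [1.0, 0.0, -0.4]
grip_width: 0.0566
```

```bash
python3 - <<'E'
from h import *
s=sensors.get_state(); info=viewer.camera_info('wrist'); im=save('wrist','wrist2')
print(s['t'],s['tool_pos'],s['contact_force'],s['wrist_torque'],s['grip_width'],s['joint_pos'].round(2))
print('cam',ray('wrist',(280,210),info)[0].round(3))
for q,z in (('jar_mouth',.078),('holder',0.008),('lid_center',.1)):
    for d in finder.find_in(q,'wrist')[:3]:
        px=np.array(d['location'])*[560,420]; print(q,round(d['conf'],2),px.round(0),onz('wrist',px,z,info).round(4))
E
```

```text
5.0 [0.57979115 0.12076681 0.16304687] [ 1.04733377  0.04494169 -0.35774417] [ 0.06099339 -0.08837615 -0.03533875] 0.056623460909169615 [ 0.07  0.19  1.67 -0.    1.28 -0.53]
cam [0.533 0.189 0.324]
jar_mouth 0.63 [257.  75.] [0.5073 0.2059 0.078 ]
jar_mouth 0.61 [177. 244.] [0.5255 0.0547 0.078 ]
holder 0.88 [307. 122.] [0.5647 0.1999 0.008 ]
holder 0.69 [177. 239.] [0.5205 0.0214 0.008 ]
holder 0.62 [344. 339.] [0.7574 0.0183 0.008 ]
lid_center 0.96 [ 93. 182.] [0.4421 0.0709 0.1   ]
lid_center 0.85 [273. 259.] [0.594  0.0996 0.1   ]
```

View pics/wrist2.png

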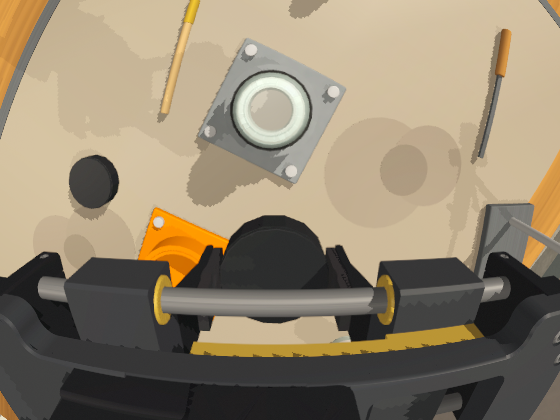

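The mouth ring shows at about (270,107) in the grey holder, and the lid is held level between the fingers at (273,268). I'll fit the mouth centre now, using the bolts as a cross-check.

```bash
python3 - <<'E'
from h import *
info=viewer.camera_info('wrist'); im=cv2.imread('pics/wrist2.png'); hsv=cv2.cvtColor(im,cv2.COLOR_BGR2HSV)
g=cv2.cvtColor(im,cv2.COLOR_BGR2GRAY)
# edges along radial profiles from the guess, strongest brightness drop/rise
c0=np.array([270.,107.])
for r in range(14,44,2):
    v=[g[int(round(c0[1]+r*np.sin(a))),int(round(c0[0]+r*np.cos(a)))] for a in np.linspace(0,2*np.pi,8,endpoint=False)]
    print(r,v)
def fit(z,lo,hi,sgn):
    c=c0.copy()
    for _ in range(4):
        pts=[]
        for a in np.linspace(0,2*np.pi,180,endpoint=False):
            rr=np.arange(lo,hi,.25); xs=(c[0]+rr*np.cos(a)).astype(np.float32); ys=(c[1]+rr*np.sin(a)).astype(np.float32)
            p=cv2.GaussianBlur(cv2.remap(g,xs[None],ys[None],1),(5,1),1)[0].astype(float); k=np.argmax(sgn*np.gradient(p))
            pts.append((xs[k],ys[k]))
        e=cv2.fitEllipseAMS(np.array(pts,np.float32)); c=np.array(e[0])
    P=np.array([onz('wrist',p,z,info)[:2] for p in pts]); A=np.c_[2*P,np.ones(len(P))]
    w=np.ones(len(P),bool)
    for _ in range(5):
        s=np.linalg.lstsq(A[w],(P**2).sum(1)[w],rcond=None)[0]; R=np.sqrt(s[2]+s[0]**2+s[1]**2); res=abs(np.hypot(*(P-s[:2]).T)-R); w=res<max(2*np.median(res),5e-4)
    print(z,'ell',e,'world',s[:2].round(4),'R',R.round(4),'res',np.median(res).round(5),w.sum())
fit(.078,17,30,1); fit(.034,34,46,-1); fit(.07,28,40,-1)
b=[onz('wrist',p,.010,info) for p in ((251,50),(333,91),(291,171),(210,131))]; print('bolts',np.mean(b,0).round(4), np.linalg.norm(b[0]-b[2]).round(3),np.linalg.norm(b[1]-b[3]).round(3))
cv2.imwrite('pics/jarcrop.png',cv2.resize(im[55:160,215:325],None,fx=5,fy=5,interpolation=cv2.INTER_CUBIC))
E
```

```text
14 [np.uint8(181), np.uint8(180), np.uint8(181), np.uint8(182), np.uint8(202), np.uint8(204), np.uint8(187), np.uint8(184)]
16 [np.uint8(181), np.uint8(180), np.uint8(180), np.uint8(182), np.uint8(203), np.uint8(204), np.uint8(188), np.uint8(185)]
18 [np.uint8(181), np.uint8(179), np.uint8(180), np.uint8(182), np.uint8(203), np.uint8(186), np.uint8(166), np.uint8(182)]
20 [np.uint8(180), np.uint8(179), np.uint8(180), np.uint8(181), np.uint8(188), np.uint8(173), np.uint8(195), np.uint8(167)]
22 [np.uint8(173), np.uint8(173), np.uint8(180), np.uint8(206), np.uint8(199), np.uint8(236), np.uint8(236), np.uint8(229)]
24 [np.uint8(226), np.uint8(172), np.uint8(199), np.uint8(215), np.uint8(229), np.uint8(239), np.uint8(241), np.uint8(248)]
26 [np.uint8(237), np.uint8(225), np.uint8(226), np.uint8(226), np.uint8(226), np.uint8(235), np.uint8(247), np.uint8(247)]
28 [np.uint8(240), np.uint8(215), np.uint8(219), np.uint8(209), np.uint8(240), np.uint8(243), np.uint8(247), np.uint8(248)]
30 [np.uint8(239), np.uint8(227), np.uint8(221), np.uint8(225), np.uint8(238), np.uint8(230), np.uint8(231),
[... 561 characters left out ...]
int8(84), np.uint8(56), np.uint8(159), np.uint8(174), np.uint8(165)]
42 [np.uint8(129), np.uint8(65), np.uint8(41), np.uint8(84), np.uint8(108), np.uint8(159), np.uint8(174), np.uint8(172)]
0.078 ell ((270.54833984375, 108.97632598876953), (42.98333740234375, 45.57647705078125), 118.66130065917969) world [0.5301 0.1895] R 0.017 res 0.00013 145
0.034 ell ((270.8052062988281, 109.42637634277344), (74.87850952148438, 76.89388275146484), 92.94644927978516) world [0.5301 0.1897] R 0.034 res 0.00015 168
0.07 ell ((270.8437194824219, 109.41069793701172), (74.76508331298828, 76.92253112792969), 95.59402465820312) world [0.5305 0.1896] R 0.0298 res 0.00012 168
bolts [0.5304 0.1897 0.01  ] 0.125 0.125
```

View pics/jarcrop.png

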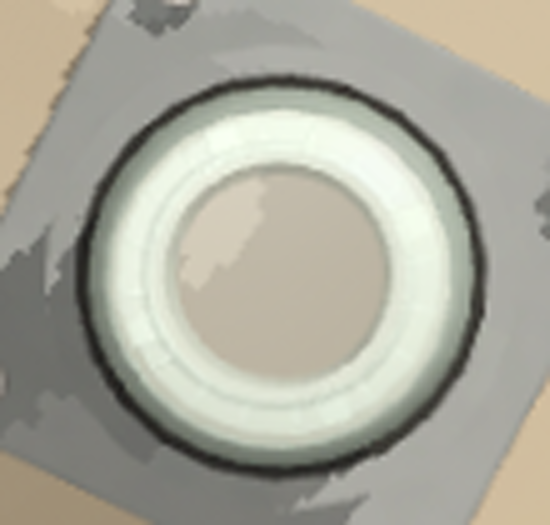

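```bash
python3 - <<'E'
from h import *
from scipy.optimize import least_squares
info=viewer.camera_info('wrist'); im=cv2.imread('pics/wrist2.png'); g=cv2.GaussianBlur(cv2.cvtColor(im,cv2.COLOR_BGR2GRAY),(3,3),0).astype(float)
pts=[]
for x in range(232,322,3):
    col=g[190:262,x]; k=np.argmin(np.gradient(col)); pts.append((x,190+k))
print([p[1] for p in pts])
zb=.163+.0065-.01; zt=zb+.02
for z in (zt,zb):
    P=np.array([onz('wrist',p,z,info)[:2] for p in pts])
    f=lambda s: np.hypot(*(P-s).T)-.0288
    r=least_squares(f,[.58,.12],loss='soft_l1',f_scale=3e-4); print(z,r.x.round(4),np.median(abs(f(r.x))))
e=(np.array([.5798,.1208])); print(proj('wrist',[*e,zt],info))
E
```

```text
[np.int64(234), np.int64(232), np.int64(229), np.int64(226), np.int64(223), np.int64(221), np.int64(220), np.int64(219), np.int64(218), np.int64(217), np.int64(215), np.int64(215), np.int64(215), np.int64(215), np.int64(215), np.int64(215), np.int64(215), np.int64(215), np.int64(216), np.int64(217), np.int64(218), np.int64(219), np.int64(220), np.int64(222), np.int64(223), np.int64(226), np.int64(229), np.int64(232), np.int64(235), np.int64(240)]
0.1795 [0.5764 0.1259] 0.0002643610425299252
0.1595 [0.5801 0.1209] 0.00012585712273926325
[273.26238462 280.43886827]
```

The lid is centred on the TCP to within 0.3 mm, and the jar axis comes out at (0.5302, 0.1896) from four agreeing fits. I'll move over it and descend to just above contact.

Call:
drive_tool:
  increments: [-0.0124, 0.0172, 0, 0, 0, 0, 0, -0.0124, 0.0172, 0, 0, 0, 0, 0, -0.0124, 0.0172, -0.01, 0, 0, 0, 0, -0.0124, 0.0172, -0.01, 0, 0, 0, 0, 0, 0, -0.02, 0, 0, 0, 0, 0, 0, -0.02, 0, 0, 0, 0, 0, 0, -0.015, 0, 0, 0, 0, 0, 0, -0.008, 0, 0, 0, 0, 0, 0, 0, 0, 0, 0, 0]

```text
t: 6.32
tool_pos: [0.5299, 0.1905, 0.0796]
tcp_rot: [-0.0, 0.466, 0.885, -0.0]
contact_force: [-0.3, 0.6, -1.3]
grip_width: 0.0568
```

Call:
drive_tool:
  increments: [0, -0.0005, -0.002, 0, 0, 0, 0, 0, 0, -0.002, 0, 0, 0, 0, 0, 0, -0.001, 0, 0, 0, 0, 0, 0, -0.001, 0, 0, 0, 0, 0, 0, 0, 0, 0, 0, 0]

```text
t: 6.95
tool_pos: [0.5304, 0.19, 0.0742]
tcp_rot: [-0.0, 0.466, 0.885, -0.0]
contact_force: [0.6, 0.6, -0.2]
grip_width: 0.0568
```

```bash
cat > st.py <<'E'
from h import *
s=sensors.get_state(); print(s['t'],s['tool_pos'].round(4),'F',s['contact_force'].round(1),'M',s['wrist_torque'].round(2),s['grip_width'].round(4),s['joint_pos'].round(2))
E
python3 st.py
```

```text
Traceback (most recent call last):
  File "st.py", line 2, in <module>
    s=sensors.get_state(); print(s['t'],s['tool_pos'].round(4),'F',s['contact_force'].round(1),'M',s['wrist_torque'].round(2),s['grip_width'].round(4),s['joint_pos'].round(2))
                                                                                                                              ^^^^^^^^^^^^^^^^^^^^^
AttributeError: 'float' object has no attribute 'round'
```

Call:
drive_tool:
  increments: [0, 0, -0.001, 0, 0, 0, 0, 0, 0, -0.001, 0, 0, 0, 0, 0, 0, 0, 0, 0, 0, 0]

```text
t: 7.32
tool_pos: [0.5303, 0.19, 0.0721]
tcp_rot: [-0.0, 0.466, 0.885, -0.0]
contact_force: [-0.2, -0.3, -0.7]
grip_width: 0.0569
```

```bash
sed -i "s/s\['grip_width'\].round(4)/round(s['grip_width'],4)/" st.py; python3 st.py
```

```text
7.325 [0.5303 0.19   0.0721] F [-0.2 -0.3 -0.7] M [ 0.02 -0.05  0.02] 0.0569 [ 0.2   0.23  1.81 -0.    1.1  -0.4 ]
```

Call:
drive_tool:
  increments: [0, 0, -0.001, 0, 0, 0, 0, 0, 0, -0.001, 0, 0, 0, 0, 0, 0, 0, 0, 0, 0, 0]

```text
t: 7.7
tool_pos: [0.5303, 0.19, 0.0701]
tcp_rot: [-0.0, 0.466, 0.885, -0.0]
contact_force: [0.6, -0.1, -1.1]
grip_width: 0.057
```

```bash
python3 st.py
```

```text
7.7 [0.5303 0.19   0.0701] F [ 0.6 -0.1 -1.1] M [ 0.05 -0.04  0.01] 0.057 [ 0.2   0.23  1.81 -0.    1.09 -0.4 ]
```

Call:
drive_tool:
  increments: [0, 0, -0.001, 0, 0, 0, 0, 0, 0, 0, 0, 0, 0, 0]

```text
t: 7.95
tool_pos: [0.5303, 0.19, 0.0692]
tcp_rot: [-0.0, 0.466, 0.885, -0.0]
contact_force: [0.2, 0.1, -1.2]
grip_width: 0.0565
```

Call:
drive_tool:
  increments: [0, 0, -0.001, 0, 0, 0, 0, 0, 0, 0, 0, 0, 0, 0]

```text
t: 8.2
tool_pos: [0.5305, 0.1901, 0.0686]
tcp_rot: [0.0, 0.466, 0.885, 0.0]
contact_force: [-1.7, -0.2, 2.9]
grip_width: 0.0567
```

Contact at TCP z≈0.0686 with 2.9 N, so the lid centre is about 3 mm below the lip. I'll turn backward now, following the climb of 0.066 mm/deg.

Call:
drive_tool:
  increments: [0, 0, -0.0004, 0, 0, 3, 0, 0, 0, 0.0003, 0, 0, 5, 0, 0, 0, 0.0003, 0, 0, 5, 0]

```text
t: 8.57
tool_pos: [0.5304, 0.1899, 0.0692]
tcp_rot: [0.0, 0.362, 0.932, -0.0]
contact_force: [-3.3, -1.4, 5.8]
grip_width: 0.0568
```

```bash
python3 st.py
```

```text
8.575 [0.5304 0.1899 0.0692] F [-3.3 -1.4  5.8] M [-0.23  0.52 -0.14] 0.0568 [ 0.2   0.24  1.81 -0.    1.09 -0.63]
```

Call:
drive_tool:
  increments: [0, 0, 0.0004, 0, 0, 5, 0, 0, 0, 0.0004, 0, 0, 5, 0]

```text
t: 8.82
tool_pos: [0.5303, 0.1899, 0.0699]
tcp_rot: [-0.0, 0.279, 0.96, -0.0]
contact_force: [-3.4, -1.8, 5.9]
grip_width: 0.0566
```

Call:
drive_tool:
  increments: [0, 0, 0.0003, 0, 0, 5, 0, 0, 0, 0.0003, 0, 0, 5, 0]

```text
t: 9.07
tool_pos: [0.5301, 0.1896, 0.0705]
tcp_rot: [-0.0, 0.195, 0.981, -0.0]
contact_force: [-4.8, -2.3, 7.2]
grip_width: 0.0566
```

```bash
python3 st.py
```

```text
9.075 [0.5301 0.1896 0.0705] F [-4.8 -2.3  7.2] M [-0.39  0.71 -0.16] 0.0566 [ 0.2   0.23  1.81 -0.    1.09 -0.97]
```

Call:
drive_tool:
  increments: [-0.0003, -0.0002, 0.0005, 0, 0, 5, 0, -0.0003, -0.0001, 0.0004, 0, 0, 5, 0]

```text
t: 9.32
tool_pos: [0.5298, 0.1894, 0.0713]
tcp_rot: [0.0, 0.108, 0.994, -0.0]
contact_force: [-2.5, -3.0, 4.2]
grip_width: 0.0564
```

Call:
drive_tool:
  increments: [0, 0, 0.0003, 0, 0, 5, 0, 0, 0, 0.0003, 0, 0, 5, 0]

```text
t: 9.57
tool_pos: [0.5298, 0.1892, 0.072]
tcp_rot: [-0.0, 0.021, 1.0, -0.0]
contact_force: [-2.9, -2.3, 5.4]
grip_width: 0.0568
```

```bash
python3 st.py
```

```text
9.575 [0.5298 0.1892 0.072 ] F [-2.9 -2.3  5.4] M [-0.47  0.46 -0.19] 0.0568 [ 0.2   0.23  1.82 -0.    1.1  -1.32]
```

Call:
drive_tool:
  increments: [0, -0.0002, 0.0004, 0, 0, 5, 0, 0, 0, 0.0003, 0, 0, 5, 0]

```text
t: 9.82
tool_pos: [0.5299, 0.189, 0.0726]
tcp_rot: [-0.0, -0.066, 0.998, -0.0]
contact_force: [-2.6, -2.7, 4.5]
grip_width: 0.0566
```

Call:
drive_tool:
  increments: [0, 0, 0.0003, 0, 0, 4, 0, 0, 0, 0.0002, 0, 0, 3, 0]

```text
t: 10.07
tool_pos: [0.5298, 0.189, 0.073]
tcp_rot: [-0.0, -0.126, 0.992, -0.0]
contact_force: [-2.3, -3.1, 4.5]
grip_width: 0.0565
```

```bash
python3 st.py
```

```text
10.075 [0.5298 0.189  0.073 ] F [-2.3 -3.1  4.5] M [-0.39  0.32 -0.13] 0.0565 [ 0.2   0.23  1.81 -0.    1.1  -1.62]
```

Still climbing steadily at about 4.5 N, 70° turned so far. The drop should be near, so I'm taking smaller steps.

Call:
drive_tool:
  increments: [0, -0.0002, 0.0002, 0, 0, 3, 0, 0, 0, 0.0002, 0, 0, 3, 0]

```text
t: 10.32
tool_pos: [0.5297, 0.189, 0.0733]
tcp_rot: [-0.0, -0.178, 0.984, -0.0]
contact_force: [-2.5, -0.8, 3.6]
grip_width: 0.0568
```

Call:
drive_tool:
  increments: [0, 0, 0.0002, 0, 0, 3, 0, 0, 0, 0.0002, 0, 0, 3, 0]

```text
t: 10.58
tool_pos: [0.5291, 0.1891, 0.0731]
tcp_rot: [-0.001, -0.229, 0.973, -0.0]
contact_force: [-0.8, -0.1, -0.5]
grip_width: 0.0567
```

The force vanished at about 80° of backward turn, so it has dropped off the start. I'll confirm by lowering to meet contact 5–6 mm further down.

Call:
drive_tool:
  increments: [0.0005, 0.0003, -0.001, 0, 0, 2, 0, 0, 0, -0.001, 0, 0, 0, 0, 0, 0, -0.001, 0, 0, 0, 0, 0, 0, 0, 0, 0, 0, 0]

```text
t: 11.08
tool_pos: [0.5299, 0.189, 0.07]
tcp_rot: [-0.001, -0.245, 0.97, -0.0]
contact_force: [-2.2, -5.5, 2.0]
grip_width: 0.0569
```

Call:
drive_tool:
  increments: [0, 0, -0.001, 0, 0, 0, 0, 0, 0, 0, 0, 0, 0, 0]

```text
t: 11.32
tool_pos: [0.5301, 0.1889, 0.0692]
tcp_rot: [-0.001, -0.245, 0.97, -0.0]
contact_force: [-2.5, -4.9, 2.6]
grip_width: 0.0567
```

Call:
drive_tool:
  increments: [0, 0, -0.0007, 0, 0, 0, 0, 0, 0, 0, 0, 0, 0, 0]

```text
t: 11.58
tool_pos: [0.5301, 0.1889, 0.0685]
tcp_rot: [-0.001, -0.245, 0.97, -0.001]
contact_force: [-3.3, -4.9, 3.4]
grip_width: 0.0562
```

It is 5 mm lower with no ridge underneath, so the drop is confirmed. I'll relieve the side force and screw forward (clockwise), following the sink.

Call:
drive_tool:
  increments: [-0.0003, -0.0005, -0.0004, 0, 0, -2, 0, 0, 0, -0.0003, 0, 0, -5, 0, 0, 0, -0.0003, 0, 0, -5, 0]

```text
t: 11.95
tool_pos: [0.5302, 0.1887, 0.0676]
tcp_rot: [0.0, -0.141, 0.99, -0.0]
contact_force: [-1.0, -3.9, 1.3]
grip_width: 0.0565
```

```bash
python3 st.py
```

```text
11.95 [0.5302 0.1887 0.0676] F [-1.  -3.9  1.3] M [-0.7   0.24  0.09] 0.0565 [ 0.2   0.24  1.82 -0.    1.09 -1.65]
```

Call:
drive_tool:
  increments: [0, -0.0003, -0.0003, 0, 0, -5, 0, 0, 0, -0.0003, 0, 0, -5, 0, 0, 0, -0.0004, 0, 0, -5, 0]

```text
t: 12.32
tool_pos: [0.5302, 0.1888, 0.0666]
tcp_rot: [0.0, -0.01, 1.0, 0.0]
contact_force: [-0.6, -2.4, 0.9]
grip_width: 0.0567
```

Call:
drive_tool:
  increments: [0, 0, -0.0003, 0, 0, -5, 0, 0, 0, -0.0003, 0, 0, -5, 0, 0, 0, -0.0004, 0, 0, -5, 0]

```text
t: 12.7
tool_pos: [0.5304, 0.1892, 0.0655]
tcp_rot: [0.0, 0.12, 0.993, 0.0]
contact_force: [-0.2, -1.1, -0.6]
grip_width: 0.0568
```

```bash
python3 st.py
```

```text
12.7 [0.5304 0.1892 0.0655] F [-0.2 -1.1 -0.6] M [-0.14  0.02  0.08] 0.0568 [ 0.2   0.24  1.82  0.    1.08 -1.13]
```

Call:
drive_tool:
  increments: [0, 0, -0.0003, 0, 0, -5, 0, 0, 0, -0.0003, 0, 0, -5, 0, 0, 0, -0.0003, 0, 0, -5, 0]

```text
t: 13.08
tool_pos: [0.5304, 0.1894, 0.0646]
tcp_rot: [0.0, 0.249, 0.969, 0.001]
contact_force: [1.0, -0.9, -0.7]
grip_width: 0.0567
```

Call:
drive_tool:
  increments: [0, 0, -0.0003, 0, 0, -4, 0, 0, 0, -0.0003, 0, 0, -4, 0, 0, 0, -0.0002, 0, 0, -4, 0]

```text
t: 13.45
tool_pos: [0.5308, 0.1893, 0.0643]
tcp_rot: [0.001, 0.348, 0.937, 0.001]
contact_force: [-0.1, -0.9, 2.8]
grip_width: 0.0566
```

```bash
python3 st.py
```

```text
13.45 [0.5308 0.1893 0.0643] F [-0.1 -0.9  2.8] M [-0.26  0.07  0.1 ] 0.0566 [ 0.2   0.24  1.82  0.    1.08 -0.66]
```

The panel is on the lip (TCP z 0.0643, +2.8 N). I'll keep turning and watch the torque.

Call:
drive_tool:
  increments: [0, 0, 0, 0, 0, -4, 0, 0, 0, 0, 0, 0, -4, 0]

```text
t: 13.7
tool_pos: [0.5309, 0.1893, 0.0644]
tcp_rot: [0.001, 0.413, 0.911, 0.001]
contact_force: [0.3, -2.5, 0.9]
grip_width: 0.0567
```

```bash
python3 st.py
```

```text
13.7 [0.5309 0.1893 0.0644] F [ 0.3 -2.5  0.9] M [-0.17 -0.03  0.  ] 0.0567 [ 0.2   0.24  1.82  0.    1.08 -0.52]
```

Call:
drive_tool:
  increments: [0, 0, 0, 0, 0, -3, 0, 0, 0, 0, 0, 0, -3, 0]

```text
t: 13.95
tool_pos: [0.5307, 0.1894, 0.0643]
tcp_rot: [0.0, 0.46, 0.888, 0.001]
contact_force: [-1.2, -1.0, 2.0]
grip_width: 0.0565
```

```bash
python3 st.py
```

```text
13.95 [0.5307 0.1894 0.0643] F [-1.2 -1.   2. ] M [-0.18  0.25  0.13] 0.0565 [ 0.2   0.24  1.82  0.    1.08 -0.41]
```

Call:
drive_tool:
  increments: [0, 0, 0, 0, 0, -2, 0, 0, 0, 0, 0, 0, -2, 0]

```text
t: 14.2
tool_pos: [0.5305, 0.1892, 0.0643]
tcp_rot: [0.0, 0.49, 0.872, 0.001]
contact_force: [-1.5, 0.0, 2.4]
grip_width: 0.0568
```

```bash
python3 st.py
```

```text
14.2 [0.5305 0.1892 0.0643] F [-1.5  0.   2.4] M [0.05 0.1  0.25] 0.0568 [ 0.2   0.24  1.82  0.    1.08 -0.34]
```

Call:
drive_tool:
  increments: [0, 0, 0, 0, 0, -2, 0, 0, 0, 0, 0, 0, 0, 0]

```text
t: 14.45
tool_pos: [0.5304, 0.1892, 0.0643]
tcp_rot: [0.0, 0.505, 0.863, 0.001]
contact_force: [-0.4, 1.8, 2.9]
grip_width: 0.0565
```

```bash
python3 st.py
```

```text
14.45 [0.5304 0.1892 0.0643] F [-0.4  1.8  2.9] M [0.25 0.06 0.27] 0.0565 [ 0.2   0.24  1.82  0.    1.08 -0.31]
```

Call:
drive_tool:
  increments: [0, 0, 0, 0, 0, -2, 0, 0, 0, 0, 0, 0, 0, 0]

```text
t: 14.7
tool_pos: [0.5304, 0.1891, 0.0643]
tcp_rot: [0.0, 0.52, 0.854, 0.0]
contact_force: [0.1, 2.3, 5.0]
grip_width: 0.0569
```

```bash
python3 st.py
```

```text
14.7 [0.5304 0.1891 0.0643] F [0.1 2.3 5. ] M [ 0.48 -0.12  0.38] 0.0569 [ 0.2   0.24  1.82  0.    1.08 -0.28]
```

Call:
drive_tool:
  increments: [0, 0, 0, 0, 0, -1, 0, 0, 0, 0, 0, 0, 0, 0]

```text
t: 14.95
tool_pos: [0.5304, 0.1891, 0.0643]
tcp_rot: [0.0, 0.527, 0.85, 0.0]
contact_force: [1.1, 3.7, 4.6]
grip_width: 0.0567
```

```bash
python3 st.py; python3 -c "
from h import *
im=save('side','side1')
i=viewer.camera_info('side'); print(proj('side',[.53,.19,.07],i), proj('side',[.53,.19,0],i))"
```

```text
14.95 [0.5304 0.1891 0.0643] F [1.1 3.7 4.6] M [ 0.58 -0.15  0.45] 0.0567 [ 0.2   0.24  1.82  0.    1.08 -0.26]
[246.48436261 197.84959511] [247.54513519 221.52855581]
```

The torque has risen steadily to 0.45 N·m (jar ≈0.11 rad), 88° from the drop with the panel on the lip, so the lid is snug. Now I'll release it and retreat upward.

Call:
drive_tool:
  increments: [0, 0, 0, 0, 0, 0, 0.8, 0, 0, 0, 0, 0, 0, 0.9, 0, 0, 0, 0, 0, 0, 0.9, 0, 0, 0, 0, 0, 0, 0.9, 0, 0, 0.01, 0, 0, 0, 0.9, 0, 0, 0.02, 0, 0, 0, 0.9, 0, 0, 0.03, 0, 0, 0, 0.9, 0, 0, 0.03, 0, 0, 0, 0.9, 0.01, -0.02, 0.03, 0, 0, 0, 0.9, 0.02, -0.03, 0, 0, 0, 0, 0.9, 0.01, -0.03, 0, 0, 0, 0, 0.9, 0, 0, 0, 0, 0, 0, 0.9]

```text
t: 16.5
tool_pos: [0.5708, 0.107, 0.1848]
tcp_rot: [0.001, 0.528, 0.849, 0.0]
contact_force: [-0.9, 1.1, 0.2]
grip_width: 0.0786
```

```bash
python3 st.py; python3 - <<'E'
from h import *
w=save('wrist','wrist3'); i=viewer.camera_info('side'); s=viewer.camera('side'); u=proj('side',[.53,.19,.06],i).astype(int)
c=cv2.resize(s[u[1]-60:u[1]+60,u[0]-70:u[0]+70,::-1],(560,480),interpolation=cv2.INTER_CUBIC)
W=cv2.resize(w[...,::-1],(560,420))
cv2.imwrite('pics/chk_side.png',c)
E
```

```text
16.5 [0.5708 0.107  0.1848] F [-0.9  1.1  0.2] M [0.02 0.03 0.03] 0.0786 [ 0.05  0.14  1.69 -0.    1.31 -0.41]
```

View pics/chk_side.png

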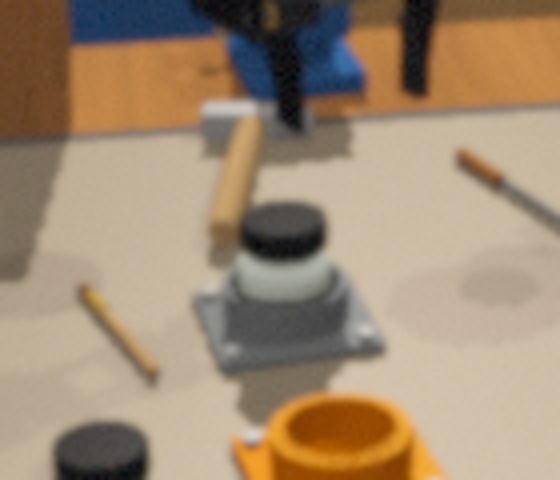

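View pics/wrist3.png

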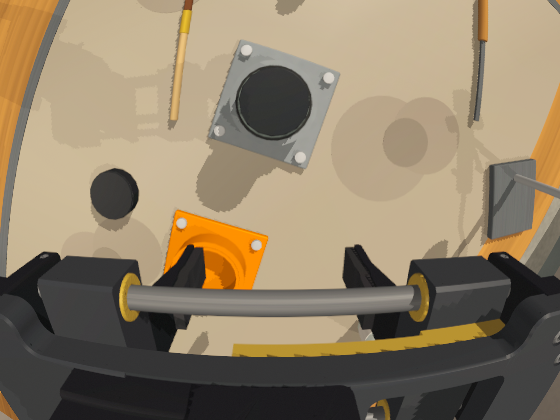

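The side crop shows the lid sitting level on the grey-holder jar at about (283,230). The wrist view shows it concentric on the jar at (274,102). The brush, file and second lid look undisturbed, and the gripper is clear, so I'm handing in.

```bash
python3 -c "
from cell import finish_job
print(finish_job())"
```

```text
the job is handed in; nothing more can be done
None
```

The black lid, the one farthest to the robot's right, is screwed snugly onto the jar in the grey holder. I handed the job in at about 16.5 s on the robot's clock.

- **Setting on:** the lid touched the mouth at about 3 N. Side forces of a few newtons during the turning were trimmed out with sub-millimetre shifts.
- **Backward turn:** about 80° anticlockwise, pressed at 3 to 7 N. The lid climbed steadily, then the force vanished. I confirmed the drop by lowering about 5 mm with only light contact.
- **Forward turn:** about 88° clockwise from the drop. The panel reached the lip at around 65°, and the torque then rose steadily to 0.45 N·m. That is about 0.11 rad of jar twist, between snug at 0.05 and too much at 0.2.
- **Last checks:** after release the wrist force was near zero. The pictures show the lid level and concentric on the jar. The brush, file and second lid look undisturbed. I did not take a last picture of the bangle, tweezers or borax jar. No check failed or disagreed, except that the networks' own jar-mouth position was about 3 cm off, so I used my own fitted circles and the holder bolts instead.

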